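Swing the inspection camera one hole over

TASK

The inspection camera's arm is pinned in the middle hole of its stand, facing the empty middle station. Hook your fingertips under the spring pin's pull ring (without clamping or wrenching it), lift the pin out of its hole, swing the arm one hole to the side where the printed gear stands, not past it, and let the pin spring fully home in that hole so that the camera looks straight at the gear. Leave the gear, the jar, the filament spool and the scraper where they are.

Things in the scene. Friction and masses are not known exactly. Their poses are not given: they have to be found in the camera images.
- stand: Fixed stand: plywood board 480 x 340 x 10 mm with a pivot post, a steel index quadrant and three black round stations (76 mm across, tops 35 mm above the table). Origin on the pivot axis at table height; x runs from the pivot through the middle hole and station, y to its left, z up. Stations are 360 mm from the pivot at -0.35, 0, 0.35 rad from x; gear on one outer station, jar on the other.
- hole_mid (a point): Middle hole of the index quadrant, on its top face 50 mm above the table, 160 mm from the pivot; axes as the stand's. The quadrant is 12 mm thick with five 10 mm holes on a circle of 160 mm radius about the pivot, 0.35 rad (56 mm) apart, at -0.70, -0.35, 0, 0.35 and 0.70 rad from the stand's x axis.
- swing_arm (a joint): Angle (rad) of the camera arm about the pivot from the stand's x axis: about 0 at the start (middle hole), growing to the left (counter-clockwise from above), stops at -0.78 and 0.78. Arm 34 mm wide, top 69 mm above the table; turns with about 1 N at the pin and stays where left; locked while the pin is in a hole. The camera at its end (222 to 278 mm from the pivot) is 77 mm high.
- index_pin (a joint): Lift (m) of the spring index pin: 0 fully home, 0.028 at its upper stop. It rides on the arm 160 mm from the pivot, 8 mm thick, round nose. Free of the quadrant above 0.013; reads about 0.012 resting on it between holes. The spring presses down with 5 N when home, 11 N at the stop; let down within about 3 mm of a hole it snaps in.
- ring_center (a point): Centre of the upright round pull ring fixed on top of the pin: 64 mm inside, 6 mm bar; 128 mm above the table when home, moving with the pin. Axes: x along the arm away from the pivot, y left, z up. The ring's plane is square to x, so fingertips slanting down can pass through it along x, from the pivot side or from the camera side, and lift its top bar (underside 32 mm above this point).
- lens (a point): Centre of the camera's lens, at the outer end of the arm, 278 mm from the pivot and 57 mm above the table. Axes as the arm's: it looks level along its x axis, away from the pivot.
- gear_center (a point): Centre of the printed gear: a flat toothed wheel 60 mm across and 18 mm thick with a 22 mm hub, 34 mm high in all, loose on one of the outer stations; the point lies 17 mm above its underside.
- jar_center (a point): Centre of a closed white plastic jar, 48 mm across and 48 mm high, loose on the other outer station; the point lies 24 mm above its underside.
- spool: Loose filament spool lying flat on the table left of the stand, 150 mm across, 44 mm high. Origin at the centre of its underside.
- scraper: Loose scraper (spatula) 200 mm long lying flat on the table right of the stand. Origin under its middle.
Not all that is in view belongs to the job. Of the things shaped like the part that bears gear_center, the orange one is meant.

How it is judged:
On the way, in this order (a step that is already met when the one before it is completed fails the run):
1. the pin is lifted out of the middle hole by the fingers, before the arm has swung (value of joint index_pin above 0.0125 m and contact force between the fingers and index_pin above 1 N and value of joint swing_arm between -0.06 and 0.06 rad), for 0.1 s.
2. the arm has swung towards the gear (value of joint index_pin above 0.0105 m and y of gear_center in the frame of lens between -0.05 and 0.05 m).
At the end, for the whole second after the job is handed in: The pin is fully home (less than 3 mm up) in the hole on the gear's side, the gear's centre is within 22 mm to either side of the camera's line of sight, the arm is at rest, and the gear stands upright within 10 mm of where it was (value of joint index_pin below 0.003 m and y of gear_center in the frame of lens between -0.022 and 0.022 m and velocity of joint swing_arm between -0.05 and 0.05 rad/s and distance of gear_center from where it was at the start of the episode below 0.01 m and angle between gear_center's own z axis and vertical below 0.1 rad); the robot touches nothing.
It fails at once if the arm is swung past the neighbouring hole by more than half a pitch (value of joint swing_arm above 0.525 rad or value of joint swing_arm below -0.525 rad).
It fails at once if the ring is clamped or wrenched (over 40 N between fingers and pin) (contact force between the fingers and index_pin above 40 N).
It fails at once if the gear or the jar is lifted or pushed by more than 15 mm (distance of any of gear_center, jar_center from where it was at the start of the episode above 0.015 m).
It fails at once if the spool or the scraper is lifted or pushed by more than 25 mm (distance of any of spool, scraper from where it was at the start of the episode above 0.025 m).
It also fails if it takes over 42 s, if anything falls off the work surface, if the arm or the gripper's body presses on something with over 40 N, if the wrist force passes 120 N, or if a joint passes its speed limit or range.

ROBOT

A 7-joint arm with a two-finger parallel gripper is mounted at the origin on the work surface. World frame = base frame: x ahead of the robot, y to its left, z up, the work surface at z = 0. Lengths are in m, angles in rad, forces in N, time in s.
With the tool pointing down it reaches from about 0.35 to 0.9 m from the base axis. Payload 7.2 kg.
Tool frame: the origin (TCP) lies between the finger pads; the fingertips stand 8 mm ahead of it and the grasp point (between the pads) lies 11 mm behind it; z points along the fingers, x is the direction in which the jaws open and shut, and the axes are right-handed (so a half turn about z gives the same grasp; the last joint's range is limited). The gripper opens to 85 mm and grips with 20 to 120 N. Pads are 22 mm wide; open, the fingers measure 114 mm over their backs; the gripper's body (76 mm by 85 mm) begins 54 mm behind the grasp point. The pads swing forward as they close: fully open they stand 13 mm farther back than shut.
Start: joints at [-1.326, 0.411, -0.013, 1.596, 0.006, 1.134, -0.082], TCP at [0.192, 0.595, 0.215] pointing down, gripper open.
Joint ranges: [-2.95, 2.95], [-0.29, 1.99], [-1.47, 1.44], [0.14, 2.54], [-1.03, 4.17], [0.13, 1.85], [-2.86, 2.86]. Speed limits (rad/s): [2.39, 2.39, 3.01, 3.01, 3.14, 3.14, 3.14].

INTERFACE

Orientations are given as a unit quaternion [w, x, y, z].
In Python, from workcell import get_state, grab_frame, get_calibration, close_job, look_for, masks_of, mark_of gives the robot as it stands.
- The arm moves only by the tool apply_moves, never from a script. Its argument "targets" is a list of rows, each a list of 7 numbers: the opening, from -1 (shut) to 1 (fully open), then the shift along the world's x, y, z in cm, then the turn, a rotation vector about the world's x, y, z in degrees. A call has exactly 8 rows; each row shifts and turns the pose as measured when the row begins; what a row does not reach is not made up. A row lasts 1/8 s, in which the tool goes at most 62.5 mm and 10.7 degrees, less where a joint would pass 70% of its speed; a pose out of reach is approached as far as the arm can. A call is refused whole if a number of a shift passes 6.25 or a number of a turn 10.7, either way. A call with a gripper value outside its range is refused whole. The fingers move at their own pace and stop on an object; "grip_force" is the grip in N (left out, the last holds). Time passes only in rows, so rows that do not move let the fingers close, or fill a call up. It gives the time, the measured TCP pose, the force and the opening at its end, in the units of the state.
- get_state(): the state, without advancing time (a new reading comes with each control period).
- grab_frame(name): name is "side" or "top"; returns (picture, depth): 480x640x3 uint8, red, green, blue; 480x640 float32, m along the optical axis (not along the pixel's ray), 0 where there is no reading.
- get_calibration(name): a dict with "fx", "fy", "cx", "cy" (pixels), "R" (3x3) and "t" (3): a world point X has camera coordinates R X + t. Camera axes: x right, y down, z forward; pixel columns grow to the right and rows downward; lengths in m; the calibration is good to about 2 mm. A picture is of the moment at which its call begins. get_calibration takes no time and is no camera call.
- close_job(): hands the job in, once; it reports no verdict.
Trained networks look in the newest picture that a camera, given by its name, has taken for a name from the list of things; names that differ only in an ending like _2 or _b are one class to them, and where a whole thing is asked for, a point or a joint stands for the part that bears it (a point fixed in the world has none). Each returns a list of dicts, best first, with "p" (0 to 1); they miss things now and then, are a little off and sometimes report something else, mostly with a low value. They report only what shows in the picture. A call takes as long as a camera call. They do not tell look-alikes from the thing itself.
- look_for(target, camera): "rect" ([left, top, right, bottom] in pixels, round what is visible of it).
- masks_of(target, camera): "region" (480x640 bool, what is visible of it) and "rect" ([left, top, right, bottom] in pixels, round what is visible of it).
- mark_of(target, camera): "uv" ([column, row] in pixels: a listed point, or the origin of a listed thing).
The state is a dict: "time": time; "joint_pos": joint angles; "dq": joint speeds; "joint_efforts": joint torques, N m; "eef_pos": TCP position; "tcp_rot": TCP orientation; "wrist_force": force on the tool from outside, world axes, zero at the start; "ft_torque": the same for the moment, N m; "gripper_width": opening from 0.0 (shut) to 1.0 (fully open).
Only numpy, scipy, OpenCV 4.12 (cv2) and the standard library are available. Lean on these libraries where they do the work, as an engineer would, in place of code of your own. Each camera call takes 0.05 s, during which the arm holds its last target. There are 200 camera calls.

## Working session

There is one attempt and no reset: what is moved stays moved. The work goes in short steps, Python scripts to look and compute and a tool call to move; the robot and the scene stay as the last step left them, time stands still between calls to the robot, and variables do not carry over. Pictures are saved under pics/ and viewed, about 8 in all and at most 12, crops included, and the job is handed in when it is done.

Besides the shell and the picture viewer there is one more tool, called after "Emit:" by a JSON object that holds its "api" and its "payload". apply_moves: Moves the arm, as the interface text tells. Its arguments: {"type":"object","properties":{"targets":{"type":"array"},"grip_force":{"type":"number"}},"required":["targets"]}

```bash
mkdir -p pics; cat > h.py <<'E'
import numpy as np, cv2
from workcell import *
def world(cam,uv,d):
    c=get_calibration(cam);R=np.array(c['R']);t=np.array(c['t'])
    p=np.array([(uv[0]-c['cx'])/c['fx']*d,(uv[1]-c['cy'])/c['fy']*d,d]);return R.T@(p-t)
def ray(cam,uv):
    c=get_calibration(cam);R=np.array(c['R']);t=np.array(c['t'])
    v=R.T@np.array([(uv[0]-c['cx'])/c['fx'],(uv[1]-c['cy'])/c['fy'],1]);return -R.T@t,v/np.linalg.norm(v)
def tri(a,b):
    (o1,v1),(o2,v2)=ray(*a),ray(*b)
    s=np.linalg.lstsq(np.c_[v1,-v2],o2-o1,rcond=None)[0]
    p,q=o1+s[0]*v1,o2+s[1]*v2;return (p+q)/2,np.linalg.norm(p-q)
def atz(cam,uv,z):
    o,v=ray(cam,uv);return o+v*(z-o[2])/v[2]
E
python3 - <<'E'
from h import *
s=get_state();print({k:np.round(v,3).tolist() for k,v in s.items()})
for c in('side','top'):
    f,d=grab_frame(c);np.savez(f'pics/{c}0.npz',f=f,d=d);cv2.imwrite(f'pics/{c}0.png',f[:,:,::-1])
    k=get_calibration(c);R=np.array(k['R']);print(c,k['fx'],'pos',(-R.T@np.array(k['t'])).round(3),'fwd',R[2].round(3))
M={}
for n in('stand','hole_mid','ring_center','lens','gear_center','jar_center','spool','scraper'):
    for c in('side','top'):
        r=mark_of(n,c);M[n,c]=r
        print(n,c,[(np.round(x['uv'],1).tolist(),round(x['p'],2)) for x in r[:4]])
    if M[n,'side'] and M[n,'top']:
        p,e=tri(('side',M[n,'side'][0]['uv']),('top',M[n,'top'][0]['uv']));print('   ',p.round(4),round(e,4))
E
```

```text
{'time': 0.0, 'joint_pos': [-1.326, 0.412, -0.013, 1.597, 0.006, 1.134, -0.082], 'dq': [0.0, 0.001, 0.0, 0.001, 0.001, -0.001, 0.0], 'joint_efforts': [0.001, -60.063, 0.682, -29.941, 0.014, 0.011, 0.0], 'eef_pos': [0.192, 0.594, 0.214], 'tcp_rot': [0.001, 0.809, 0.588, -0.001], 'wrist_force': [-0.362, 1.209, 0.048], 'ft_torque': [0.003, -0.012, 0.023], 'gripper_width': 1.002}
side 505.6502608831051 pos [0.54  1.018 0.739] fwd [ 0.065 -0.834 -0.547]
top 615.206814470337 pos [0.511 0.042 1.36 ] fwd [ 0.094 -0.003 -0.996]
stand side [([400.7, 270.1], 0.58)]
stand top [([327.2, 329.1], 0.63)]
    [0.4372 0.0115 0.0082] 0.0037
hole_mid side [([334.4, 249.5], 0.74)]
hole_mid top [([336.1, 253.7], 0.8), ([332.9, 253.8], 0.63)]
    [ 0.6001 -0.0033  0.0482] 0.0019
ring_center side [([334.6, 221.7], 0.6), ([270.9, 226.1], 0.54)]
ring_center top [([331.9, 252.3], 0.65), ([183.4, 291.6], 0.46)]
    [0.5987 0.0081 0.1339] 0.0016
lens side [([283.7, 249.1], 0.76)]
lens top [([335.0, 200.8], 0.83)]
    [0.7197 0.0015 0.044 ] 0.0076
gear_center side [([305.3, 206.2], 0.67), ([273.4, 219.9], 0.62), ([320.6, 188.0], 0.5), ([261.1, 211.6], 0.46)]
gear_center top [([508.0, 232.1], 0.98), ([458.3, 205.5], 0.87), ([391.0, 177.1], 0.6)]
    [ 0.6941 -0.4047 -0.0619] 0.0511
jar_center side [([252.6, 273.3], 0.56)]
jar_center top [([279.8, 170.2], 0.59)]
    [0.7763 0.1215 0.0562] 0.0025
spool side [([367.3, 366.8], 0.88), ([286.9, 248.1], 0.39)]
spool top [([183.7, 292.4], 0.87)]
    [0.5113 0.3278 0.0032] 0.0002
scraper side [([355.5, 214.7], 0.79)]
scraper top [([452.1, 282.8], 0.73)]
    [ 0.5504 -0.2626 -0.0011] 0.0086
```

View pics/side0.png

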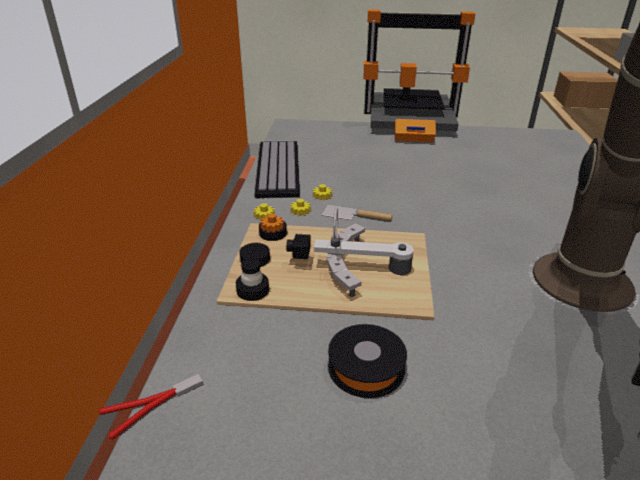

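View pics/top0.png

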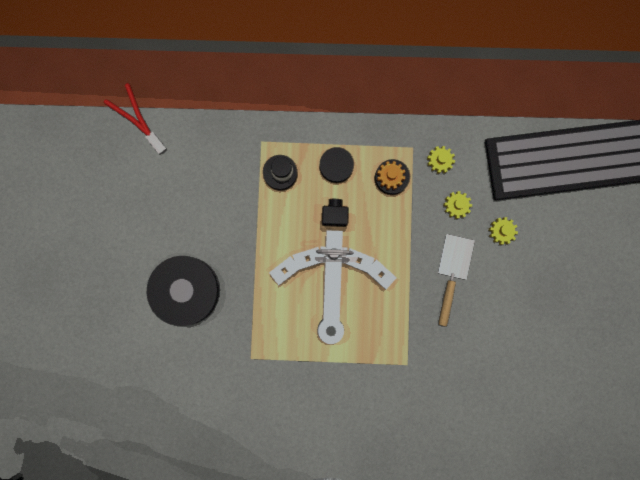

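The orange gear is on the right-hand station (top px 391,176; side 273,226). The look-alikes are three yellow gears off the board, at top px (441,159), (458,205) and (504,231). Only the orange one fits the description. I'll check that in one crop and measure the ring and stand.

```bash
python3 - <<'E'
from h import *
t=np.load('pics/top0.npz');s=np.load('pics/side0.npz')
def cl(c,z):
    d=z['d'];k=get_calibration(c);R=np.array(k['R']);v,u=np.mgrid[0:480,0:640]
    p=np.stack([(u-k['cx'])/k['fx']*d,(v-k['cy'])/k['fy']*d,d],-1);return (p-np.array(k['t']))@R
T=cl('top',t);S=cl('side',s)
def box(P,c,r):
    m=np.zeros((480,640),bool);m[r[1]:r[3],r[0]:r[2]]=1;return m
# ring
for n,P,r in(('top',T,(310,235,360,275)),('side',S,(320,195,350,250))):
    m=box(P,n,r)&(P[...,2]>.1)&(P[...,2]<.2)
    q=P[m];print(n,'ring n',len(q),q.mean(0).round(4),q.min(0).round(4),q.max(0).round(4))
    if len(q)>5:
        w,V=np.linalg.eigh(np.cov((q-q.mean(0))[:,:2].T));print('  dir',V[:,1].round(3), 'std',np.sqrt(w).round(4))
# pivot cap
m=box(T,'top',(312,312,350,350))&(T[...,2]>.05)&(T[...,2]<.12);q=T[m];print('pivot region',len(q),q.mean(0).round(4),q.min(0).round(4),q.max(0).round(4))
# station / gear / jar from top
for n,r in(('mid',(315,143,360,188)),('gear',(372,155,412,198)),('jar',(258,150,302,195))):
    m=box(T,n,r)&(T[...,2]>.025);q=T[m];print(n,len(q),q.mean(0).round(4),((q.min(0)+q.max(0))/2).round(4),q.max(0)[2].round(4))
# arm beam
m=box(T,'b',(310,262,355,312))&(T[...,2]>.06)&(T[...,2]<.08);q=T[m];w,V=np.linalg.eigh(np.cov((q-q.mean(0))[:,:2].T));print('beam',len(q),q.mean(0).round(4),V[:,1].round(4))
a=cv2.resize(t['f'][150:290,290:430],(560,560),interpolation=cv2.INTER_CUBIC)
b=cv2.resize(s['f'][190:260,225:295],(240,240),interpolation=cv2.INTER_CUBIC)
b2=cv2.resize(s['f'][190:270,300:380],(240,240),interpolation=cv2.INTER_CUBIC)
o=np.zeros((560,800,3),np.uint8);o[:,:560]=a;o[:240,560:]=b;o[280:520,560:]=b2
cv2.imwrite('pics/crop1.png',o[:,:,::-1])
E
```

```text
top ring n 148 [0.5985 0.003  0.1478] [ 0.5955 -0.0341  0.1003] [0.6024 0.0399 0.1716]
  dir [0.012 1.   ] std [0.0017 0.0216]
side ring n 114 [0.5987 0.0127 0.1384] [ 0.5957 -0.0311  0.1006] [0.6026 0.0448 0.1674]
  dir [0.035 0.999] std [0.0015 0.0264]
pivot region 654 [0.4451 0.0056 0.0689] [ 0.4135 -0.0207  0.0505] [0.4782 0.0318 0.0808]
mid 955 [ 7.968e-01 -1.000e-04  4.210e-02] [0.6738 0.0023 0.6927] 1.3599
gear 957 [ 0.7716 -0.1211  0.0504] [ 0.6624 -0.0594  0.6929] 1.3599
jar 961 [0.7726 0.1212 0.0635] [0.6637 0.1008 0.6925] 1.3599
beam 813 [0.531  0.004  0.0686] [-0.9998  0.0199]
```

View pics/crop1.png

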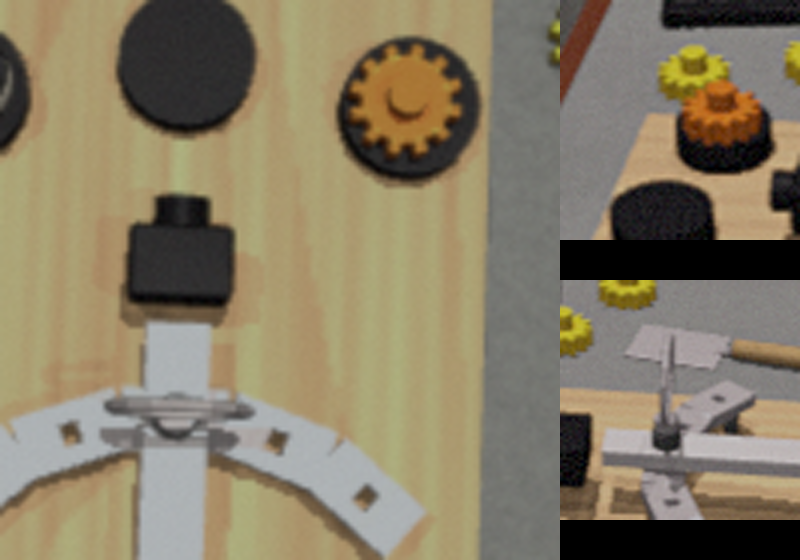

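The crop confirms it: the orange gear stands on the right station, the one at −y. The stand's yaw is about −0.016 rad and the pivot is at about (0.4385, 0.0055). The ring centre is at about (0.5987, 0.003, 0.129), and all of this agrees with the given sizes. The target hole is at about (0.588, −0.052). I'll approach from the camera side with the fingers shut.

Emit:
{"api": "apply_moves", "payload": {"targets": [[-1, 3.8, -4.5, 1.2, 0, 0, 2.1], [-1, 3.8, -4.5, 1.2, 0, 0, 2.1], [-1, 3.8, -4.5, 1.2, 0, 0, 2.1], [-1, 3.8, -4.5, 1.2, 0, 0, 2.1], [-1, 3.8, -4.5, 1.2, 0, 0, 2.1], [-1, 3.8, -4.5, 1.2, 0, 0, 2.1], [-1, 3.8, -4.5, 1.2, 0, 0, 2.1], [-1, 3.8, -4.5, 1.2, 0, 0, 2.1]], "grip_force": 20}}

```text
time: 1.9
eef_pos: [0.4992, 0.2263, 0.3133]
tcp_rot: [-0.001, 0.707, 0.707, 0.001]
wrist_force: [1.2, 1.4, -0.4]
gripper_width: 0.002
```

Emit:
{"api": "apply_moves", "payload": {"targets": [[-1, 2.6, -3.2, 0, 0, 5, -0.2], [-1, 2.6, -3.2, 0, 0, 5, -0.2], [-1, 2.6, -3.2, 0, 0, 5, -0.2], [-1, 2.6, -3.2, 0, 0, 5, -0.2], [-1, 2.6, -3.2, 0, 0, 5, 0], [-1, 2.6, -3.2, 0, 0, 5, 0], [-1, 2.6, -3.2, 0, 0, 5, 0], [-1, 2.0, 0, -1, 0, 5, 0]]}}

```text
time: 2.9
eef_pos: [0.6847, -0.0084, 0.3847]
tcp_rot: [-0.112, 0.743, 0.658, -0.048]
wrist_force: [0.6, 0.9, -2.7]
gripper_width: -0.001
```

```bash
cat >> h.py <<'E'
from scipy.spatial.transform import Rotation as Ro
def st():
    s=get_state();w,x,y,z=s['tcp_rot'];R=Ro.from_quat([x,y,z,w]).as_matrix()
    print('t',s['time'],'p',np.round(s['eef_pos'],4),'z',R[:,2].round(3),'x',R[:,0].round(3),'q',np.round(s['joint_pos'],2),'F',np.round(s['wrist_force'],1),'tip',(np.array(s['eef_pos'])+.008*R[:,2]).round(4));return s,R
E
python3 -c "
from h import *
st()"
```

```text
t 2.9 p [ 0.6847 -0.0084  0.3847] z [-0.219  0.104 -0.97 ] x [0.129 0.989 0.077] q [-0.14  0.63  0.29  0.9  -0.26  1.85  1.53] F [ 0.6  0.9 -2.7] tip [ 0.6829 -0.0075  0.3769]
```

The camera side runs joint 6 into its 1.85 limit. From the joint readings, the pivot side should allow about 33° of slant, so I'll switch to that.

```bash
cat >> h.py <<'E'
def goal(th,psi):
    th=np.radians(th);c,s=np.cos(psi),np.sin(psi)
    z=np.array([np.sin(th)*c,np.sin(th)*s,-np.cos(th)]);x=np.array([-s,c,0.]);return np.c_[x,np.cross(z,x),z]
def need(th,psi,p=None):
    s,R=st();G=goal(th,psi);print('turn deg',np.degrees(Ro.from_matrix(G@R.T).as_rotvec()).round(1), '' if p is None else ('shift cm',((np.array(p)-s['eef_pos'])*100).round(2)))
E
python3 -c "
from h import *
need(33,-.016,(.53,.004,.26))"
```

```text
t 2.9 p [ 0.6847 -0.0084  0.3847] z [-0.219  0.104 -0.97 ] x [0.129 0.989 0.077] q [-0.14  0.63  0.29  0.9  -0.26  1.85  1.53] F [ 0.6  0.9 -2.7] tip [ 0.6829 -0.0075  0.3769]
turn deg [ -7.5 -45.9   4.4] ('shift cm', array([-15.47,   1.24, -12.47]))
```

Emit:
{"api": "apply_moves", "payload": {"targets": [[-1, -2.2, 0.2, -0.8, -1.1, -6.6, 0.6], [-1, -2.2, 0.2, -1.2, -1.1, -6.6, 0.6], [-1, -2.2, 0.2, -1.8, -1.1, -6.6, 0.6], [-1, -2.2, 0.2, -1.8, -1.1, -6.6, 0.6], [-1, -2.2, 0.2, -1.8, -1.1, -6.6, 0.6], [-1, -2.2, 0.1, -1.8, -1.1, -6.6, 0.6], [-1, -2.2, 0.1, -1.8, -0.9, -6.5, 0.6], [-1, 0, 0, -1, 0, 0, 0]]}}

```text
time: 3.9
eef_pos: [0.5267, 0.0043, 0.244]
tcp_rot: [0.206, 0.682, 0.672, 0.202]
wrist_force: [0.5, -0.0, -0.5]
gripper_width: -0.001
```

```bash
python3 -c "
from h import *
need(33,-.016,(.53,.004,.26))"
```

```text
t 3.9 p [0.5267 0.0043 0.244 ] z [ 0.552 -0.01  -0.833] x [ 0.016  1.    -0.001] q [-0.33 -0.1   0.15  2.29  0.33  0.39  1.1 ] F [ 0.5 -0.  -0.5] tip [0.5311 0.0042 0.2373]
turn deg [ 0.1  0.5 -0. ] ('shift cm', array([ 0.33, -0.03,  1.6 ]))
```

Emit:
{"api": "apply_moves", "payload": {"targets": [[-1, 0.6, 0, -0.9, 0, -0.9, 0], [-1, 0.6, 0, -0.9, 0, -0.9, 0], [-1, 0.6, 0, -0.9, 0, -0.9, 0], [-1, 0.6, -0.1, -0.9, 0, -0.9, 0], [-1, 0.6, 0, -0.9, 0, 0, 0], [-1, 0.3, 0, -0.4, 0, 0, 0], [-1, 0, 0, 0, 0, 0, 0], [-1, 0, 0, 0, 0, 0, 0]]}}

```text
time: 4.9
eef_pos: [0.5699, 0.0022, 0.1994]
tcp_rot: [0.231, 0.676, 0.662, 0.226]
wrist_force: [0.6, 0.5, -0.4]
gripper_width: -0.001
```

```bash
python3 -c "
from h import *
need(37,-.016,(.597,.003,.133))
f,d=grab_frame('side');g,_=grab_frame('top')
a=cv2.resize(f[150:270,280:440],(640,480));b=cv2.resize(g[200:340,300:360],(160,373));o=np.zeros((480,800,3),np.uint8);o[:,:640]=a;o[:373,640:]=b
cv2.imwrite('pics/c2.png',o[:,:,::-1])"
```

```text
t 4.9 p [0.5699 0.0022 0.1994] z [ 0.611 -0.012 -0.791] x [0.02 1.   0.  ] q [-0.28  0.05  0.12  2.33  0.74  0.15  0.69] F [ 0.6  0.5 -0.4] tip [0.5747 0.0021 0.193 ]
turn deg [-0.   0.7  0.2] ('shift cm', array([ 2.71,  0.08, -6.64]))
```

View pics/c2.png

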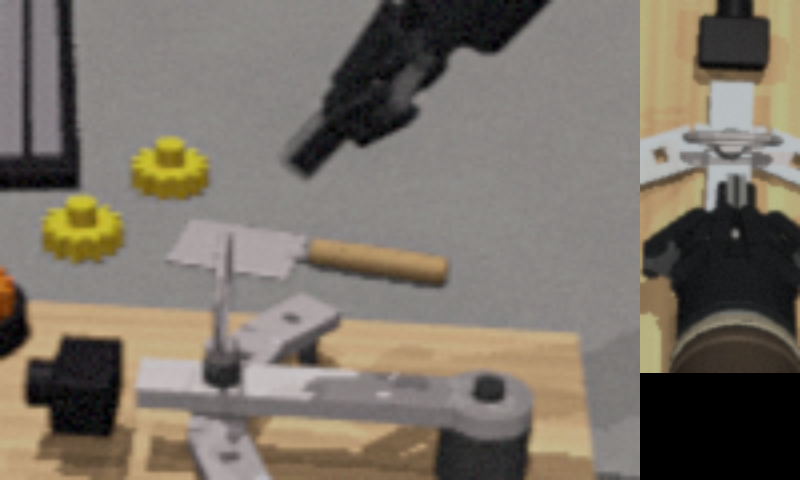

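The picture shows the fingers shut and slanting down toward the ring from the pivot side, with the tip at about (300,165) and the ring's top at about (228,235). The tool axis is about 20 mm too high, so I'll move down and back first, then slide in.

Emit:
{"api": "apply_moves", "payload": {"targets": [[-1, -0.7, 0, -0.5, 0, 0.2, 0], [-1, -0.7, 0.1, -0.5, 0, 0.2, 0], [-1, -0.3, 0, -0.3, 0, 0.3, 0], [-1, 0, 0, 0, 0, 0, 0], [-1, 0.5, 0, -0.7, 0, 0, 0], [-1, 0.5, 0, -0.7, 0, 0, 0], [-1, 0, 0, 0, 0, 0, 0], [-1, 0, 0, 0, 0, 0, 0]]}}

```text
time: 6.0
eef_pos: [0.5644, 0.0023, 0.1748]
tcp_rot: [0.228, 0.678, 0.662, 0.224]
wrist_force: [-0.4, -0.2, -0.2]
gripper_width: -0.003
```

```bash
cat >> h.py <<'E'
def rel(bar=(.5987,.003,.164),psi=-.016):
    s,R=st();u=np.array([np.cos(psi),np.sin(psi),0]);d=np.array(s['eef_pos'])-bar
    z=R[:,2];up=-R[:,1] if R[2,1]<0 else R[:,1]
    print('tilt',np.degrees(np.arccos(-z[2])).round(1),'perp(mm)',(d@up*1000).round(1),'tip past bar along z',((d@z+.008)*1000).round(1),'lat',(d@np.array([-u[1],u[0],0])*1000).round(1))
E
python3 -c "
from h import *
rel();need(37,-.016,(.597,.003,.133))"
```

```text
t 6.0 p [0.5644 0.0023 0.1748] z [ 0.605 -0.013 -0.796] x [0.023 1.    0.001] q [-0.04  0.1  -0.13  2.35  1.18  0.13  0.25] F [-0.4 -0.2 -0.2] tip [0.5692 0.0022 0.1685]
tilt 37.2 perp(mm) -20.7 tip past bar along z -21.4 lat -1.2
t 6.0 p [0.5644 0.0023 0.1748] z [ 0.605 -0.013 -0.796] x [0.023 1.    0.001] q [-0.04  0.1  -0.13  2.35  1.18  0.13  0.25] F [-0.4 -0.2 -0.2] tip [0.5692 0.0022 0.1685]
turn deg [-0.1  0.2  0.4] ('shift cm', array([ 3.26,  0.07, -4.18]))
```

Emit:
{"api": "apply_moves", "payload": {"targets": [[-1, 0.55, 0, -0.7, 0, 0, 0.2], [-1, 0.55, 0, -0.7, 0, 0, 0.2], [-1, 0.55, 0, -0.7, 0, 0, 0], [-1, 0.55, 0.1, -0.7, 0, 0, 0], [-1, 0.55, 0, -0.7, 0, 0, 0], [-1, 0.55, 0, -0.7, 0, 0, 0], [-1, 0, 0, 0, 0, 0, 0], [-1, 0, 0, 0, 0, 0, 0]]}}

```text
time: 7.0
eef_pos: [0.5988, 0.0064, 0.1346]
tcp_rot: [0.23, 0.672, 0.667, 0.224]
wrist_force: [0.4, 1.0, 0.6]
gripper_width: 0.004
```

```bash
python3 -c "
from h import *
rel()
f,d=grab_frame('side');g,_=grab_frame('top')
a=cv2.resize(f[180:270,280:400],(640,480),interpolation=cv2.INTER_CUBIC);b=cv2.resize(g[230:290,310:350],(160,240));o=np.zeros((480,800,3),np.uint8);o[:,:640]=a;o[:240,640:]=b
cv2.imwrite('pics/c3.png',o[:,:,::-1])"
```

```text
t 7.0 p [0.5988 0.0064 0.1346] z [ 0.607 -0.01  -0.794] x [ 0.01   1.    -0.005] q [ 0.1   0.25 -0.28  2.31  1.88  0.18 -0.42] F [0.4 1.  0.6] tip [0.6037 0.0063 0.1282]
tilt 37.4 perp(mm) -17.8 tip past bar along z 31.4 lat 3.4
```

View pics/c3.png

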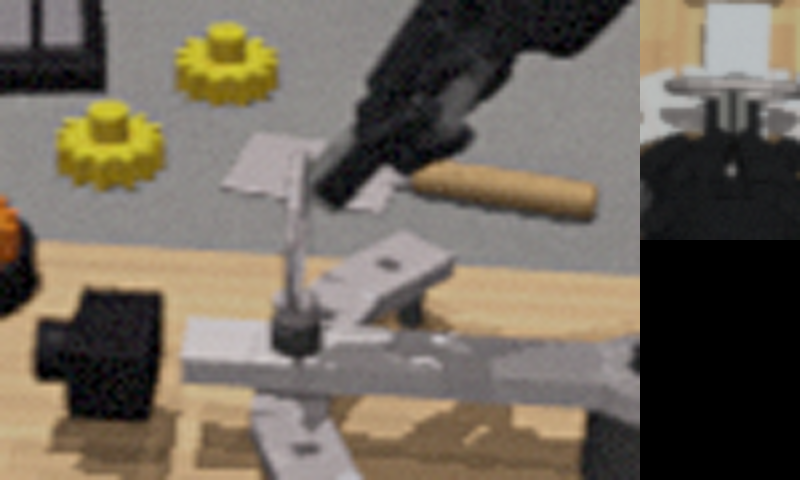

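```bash
python3 -c "
from h import *
s,R=st();c=get_calibration('side');p=np.array(s['eef_pos'])
def pr(X):
    q=np.array(c['R'])@X+np.array(c['t']);return (np.array([c['fx']*q[0]/q[2]+c['cx'],c['fy']*q[1]/q[2]+c['cy']])).round(1)
for nm,X in(('tip',p+.008*R[:,2]),('tip+y edge',p+.008*R[:,2]+.0145*R[:,0]),('tcp',p),('bar',np.array([.5987,.003,.164])),('ringbot',np.array([.5987,.003,.094]))):
    q=pr(X);print(nm,q,'crop',((q-[280,180])*5.333).round())
f,d=grab_frame('side')
k=c;Rm=np.array(k['R']);v,u=np.mgrid[0:480,0:640]
P=(np.stack([(u-k['cx'])/k['fx']*d,(v-k['cy'])/k['fy']*d,d],-1)-np.array(k['t']))@Rm
m=(u>325)&(u<375)&(v>185)&(v<235)&(P[...,2]>.11)&(abs(P[...,1])<.06)
q=P[m]-p;L=q@R
i=L[:,2].argsort()[::-1][:400:12]
print(np.c_[P[m][i],L[i]*1000].round(3)[:30])
"
```

```text
t 7.1 p [0.5989 0.0063 0.1348] z [ 0.608 -0.01  -0.794] x [ 0.01   1.    -0.005] q [ 0.1   0.25 -0.29  2.31  1.88  0.18 -0.42] F [-0.2 -1.4 -0.4] tip [0.6038 0.0063 0.1284]
tip [332.8 223.2] crop [282. 230.]
tip+y edge [332.3 226.5] crop [279. 248.]
tcp [334.9 221. ] crop [293. 219.]
bar [335.3 209.4] crop [295. 157.]
ringbot [334.8 235. ] crop [292. 293.]
[[ 5.9800e-01 -2.1000e-02  1.1000e-01 -2.7382e+01 -1.5781e+01  1.9036e+01]
 [ 5.9600e-01 -2.7000e-02  1.2100e-01 -3.3566e+01 -1.0819e+01  9.7100e+00]
 [ 5.9900e-01  4.0000e-02  1.3300e-01  3.3295e+01 -1.1940e+00  5.3300e-01]
 [ 6.0200e-01  3.3000e-02  1.4800e-01  2.6585e+01  9.9890e+00 -9.0270e+00]
 [ 5.9900e-01  3.3000e-02  1.5000e-01  2.6153e+01  9.7820e+00 -1.2381e+01]
 [ 5.9600e-01  1.5000e-02  1.5400e-01  8.9340e+00  9.2540e+00 -1.6894e+01]
 [ 5.9800e-01  2.3000e-02  1.5800e-01  1.7006e+01  1.3457e+01 -1.9505e+01]
 [ 5.8000e-01  1.5000e-02  1.4600e-01  8.4170e+00 -8.0840e+00 -2.0998e+01]
 [ 5.9400e-01  1.4000e-02  1.6100e-01  7.0260e+00  1.1896e+01 -2.3660e+01]
 [ 5.9900e-01  1.4000e-02  1.6600e-01  7.7820e+00  1.8875e+01 -2.5
[... 809 characters left out ...]
 1.4200e+01 -5.8061e+01]
 [ 5.7200e-01  2.1000e-02  1.9200e-01  1.4581e+01  1.3367e+01 -6.2421e+01]
 [ 5.6200e-01  4.0000e-02  1.8800e-01  3.2886e+01  2.6700e+00 -6.5042e+01]
 [ 5.5500e-01  3.8000e-02  1.8500e-01  3.1440e+01 -4.4410e+00 -6.6759e+01]
 [ 5.6600e-01  4.4000e-02  1.9500e-01  3.6897e+01  1.0495e+01 -6.7951e+01]
 [ 5.6600e-01  4.3000e-02  1.9700e-01  3.5735e+01  1.1727e+01 -6.9351e+01]
 [ 5.6500e-01 -1.6000e-02  1.9800e-01 -2.3428e+01  1.1378e+01 -7.0971e+01]
 [ 5.5100e-01  4.5000e-02  1.8900e-01  3.7909e+01 -5.6430e+00 -7.2690e+01]
 [ 5.4800e-01  4.9000e-02  1.9100e-01  4.1644e+01 -6.0590e+00 -7.5874e+01]
 [ 5.6200e-01  4.7000e-02  2.0500e-01  4.0132e+01  1.2968e+01 -7.8142e+01]]
```

The picture and depth show the real fingertips about 17–20 mm behind the reported TCP. The text says they stand 8 mm ahead of it. I'll trust the images and slide in about 22 mm further, correcting sideways as well.

Emit:
{"api": "apply_moves", "payload": {"targets": [[-1, -0.1, -0.3, -0.2, 0, 0, -0.3], [-1, 0.3, 0, -0.4, 0, 0, 0], [-1, 0.3, 0, -0.4, 0, 0, 0], [-1, 0.3, 0, -0.4, 0, 0, 0], [-1, 0.3, 0, -0.4, 0, 0, 0], [-1, 0, 0, 0, 0, 0, 0], [-1, 0, 0, 0, 0, 0, 0], [-1, 0, 0, 0, 0, 0, 0]]}}

```text
time: 8.15
eef_pos: [0.6107, 0.0024, 0.1154]
tcp_rot: [0.23, 0.675, 0.665, 0.223]
wrist_force: [-0.6, 0.4, -0.4]
gripper_width: 0.002
```

```bash
python3 -c "
from h import *
rel()
f,d=grab_frame('side');g,_=grab_frame('top')
a=cv2.resize(f[180:270,280:400],(640,480),interpolation=cv2.INTER_CUBIC);b=cv2.resize(g[230:290,310:350],(160,240));o=np.zeros((480,800,3),np.uint8);o[:,:640]=a;o[:240,640:]=b
cv2.imwrite('pics/c4.png',o[:,:,::-1])"
```

```text
t 8.15 p [0.6107 0.0024 0.1154] z [ 0.607 -0.014 -0.794] x [ 0.017  1.    -0.005] q [ 0.17  0.31 -0.36  2.29  2.02  0.23 -0.54] F [-0.6  0.4 -0.4] tip [0.6155 0.0022 0.1091]
tilt 37.4 perp(mm) -20.0 tip past bar along z 53.8 lat -0.4
```

View pics/c4.png

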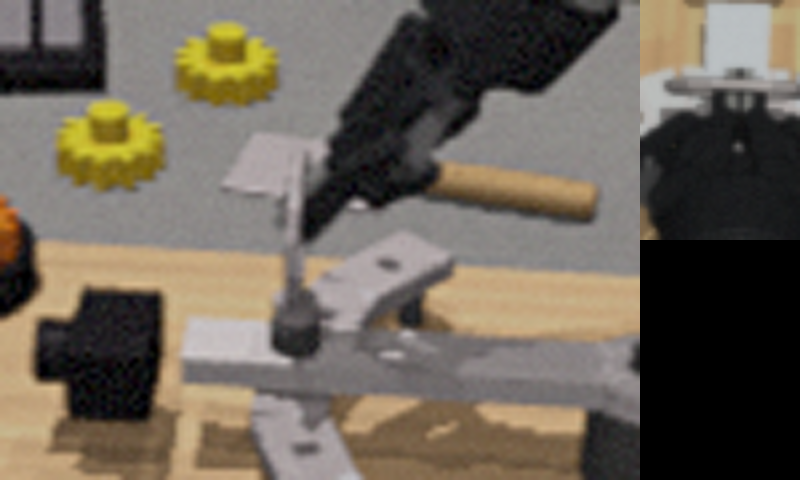

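The tips now show just past the ring in the top view. I'll go 5 mm deeper, then lift gently and watch the force.

Emit:
{"api": "apply_moves", "payload": {"targets": [[-1, 0.3, 0, -0.4, 0, 0, 0], [-1, 0, 0, 0, 0, 0, 0], [-1, 0, 0, 0.3, 0, 0, 0], [-1, 0, 0, 0.3, 0, 0, 0], [-1, 0, 0, 0.3, 0, 0, 0], [-1, 0, 0, 0.3, 0, 0, 0], [-1, 0, 0, 0.2, 0, 0, 0], [-1, 0, 0, 0, 0, 0, 0]]}}

```text
time: 9.25
eef_pos: [0.6102, 0.0027, 0.1231]
tcp_rot: [0.228, 0.675, 0.666, 0.221]
wrist_force: [-1.6, -0.1, -5.6]
gripper_width: -0.004
```

```bash
python3 -c "
from h import *
rel()"
```

```text
t 9.25 p [0.6102 0.0027 0.1231] z [ 0.602 -0.013 -0.798] x [ 0.016  1.    -0.004] q [ 0.13  0.29 -0.31  2.29  1.92  0.2  -0.45] F [-1.6 -0.1 -5.6] tip [0.615  0.0026 0.1167]
tilt 37.0 perp(mm) -15.4 tip past bar along z 47.6 lat -0.2
```

Contact is as expected: −5.6 N down and little side force. Next I'll lift the pin.

Emit:
{"api": "apply_moves", "payload": {"targets": [[-1, 0.05, 0, 0.4, 0, 0, 0], [-1, 0, 0, 0.4, 0, 0, 0], [-1, 0.05, 0, 0.4, 0, 0, 0], [-1, 0, 0, 0.4, 0, 0, 0], [-1, 0, 0, 0.3, 0, 0, 0], [-1, 0, 0, 0.2, 0, 0, 0], [-1, 0, 0, 0, 0, 0, 0], [-1, 0, 0, 0, 0, 0, 0]]}}

```text
time: 10.25
eef_pos: [0.6051, 0.0025, 0.1379]
tcp_rot: [0.224, 0.676, 0.667, 0.217]
wrist_force: [-2.4, 0.6, -7.1]
gripper_width: 0.0
```

```bash
cat >> h.py <<'E'
def ring(cam='top'):
    z=grab_frame(cam);d=z[1];k=get_calibration(cam);v,u=np.mgrid[0:480,0:640]
    P=(np.stack([(u-k['cx'])/k['fx']*d,(v-k['cy'])/k['fy']*d,d],-1)-np.array(k['t']))@np.array(k['R'])
    g=z[0].astype(int);lum=g.sum(-1)/3
    m=(P[...,2]>.135)&(P[...,2]<.205)&(abs(P[...,0]-.594)<.04)&(P[...,1]>-.1)&(P[...,1]<.05)&(lum>90)
    q=P[m];print(cam,'bright hi pts',len(q), 'zpct',np.percentile(q[:,2],[50,90,97]).round(4) if len(q) else '');return z[0],P,q
E
python3 -c "
from h import *
rel()
for c in('top','side'):
    f,P,q=ring(c);print(q.mean(0).round(4),q.min(0).round(4),q.max(0).round(4))
    cv2.imwrite(f'pics/{c}5.png',f[:,:,::-1])
    if c=='side': a=cv2.resize(f[180:270,280:400],(640,480),interpolation=cv2.INTER_CUBIC)
    else: b=cv2.resize(f[230:290,310:350],(160,240))
o=np.zeros((480,800,3),np.uint8);o[:,:640]=a;o[:240,640:]=b
cv2.imwrite('pics/c5.png',o[:,:,::-1])"
```

```text
t 10.25 p [0.6051 0.0025 0.1379] z [ 0.592 -0.013 -0.806] x [ 0.015  1.    -0.005] q [ 0.05  0.24 -0.22  2.28  1.62  0.15 -0.16] F [-2.4  0.6 -7.1] tip [0.6098 0.0024 0.1315]
tilt 36.3 perp(mm) -10.3 tip past bar along z 32.8 lat -0.4
top bright hi pts 139 zpct [0.1712 0.1811 0.1883]
[0.5966 0.003  0.1704] [ 0.5737 -0.0337  0.1392] [0.6021 0.0414 0.2041]
side bright hi pts 125 zpct [0.1687 0.1868 0.1974]
[0.5932 0.0171 0.1675] [ 0.5552 -0.0262  0.1361] [0.6038 0.045  0.2029]
```

View pics/c5.png

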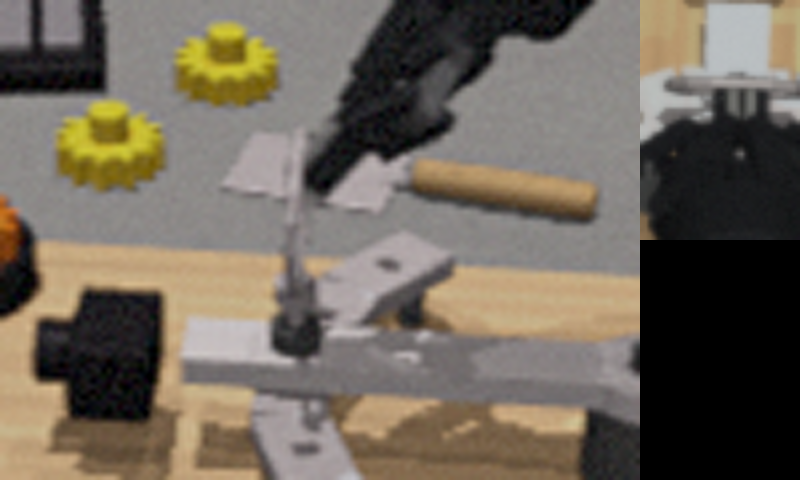

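The ring rose only about 9 mm, and the fingers are slipping back toward their tips because the arm gives under load and joint 6 is near its limit. Sliding deeper under load could jam, so I'll unload, tilt further, go deeper and lift again.

Emit:
{"api": "apply_moves", "payload": {"targets": [[-1, 0, 0, -0.7, 0, 0, 0], [-1, 0, 0, -0.7, 0, 0, 0], [-1, 0, 0, -0.6, 0, -1, 0], [-1, 0.3, 0, 0, 0, -2.4, 0], [-1, 0.3, 0, 0, 0, -2.4, 0], [-1, 0.3, 0, 0, 0, -2.4, 0], [-1, 0.3, 0, 0, 0, -1.5, 0], [-1, 0, 0, 0, 0, 0, 0]]}}

```text
time: 11.35
eef_pos: [0.6205, 0.0041, 0.1222]
tcp_rot: [0.281, 0.654, 0.644, 0.28]
wrist_force: [-3.5, 0.5, -4.4]
gripper_width: 0.002
```

```bash
python3 -c "
from h import *
rel();need(46,-.016,(.619,.003,.117))"
```

```text
t 11.35 p [0.6205 0.0041 0.1222] z [ 0.728 -0.008 -0.685] x [0.014 1.    0.004] q [ 0.41  0.4  -0.65  2.37  2.44  0.51 -0.91] F [-3.5  0.5 -4.4] tip [0.6264 0.004  0.1167]
tilt 46.7 perp(mm) -15.5 tip past bar along z 52.5 lat 1.4
t 11.35 p [0.6205 0.0041 0.1222] z [ 0.728 -0.008 -0.685] x [0.014 1.    0.004] q [ 0.41  0.4  -0.65  2.37  2.44  0.51 -0.91] F [-3.5  0.5 -4.4] tip [0.6264 0.004  0.1167]
turn deg [-0.2  0.7 -0.1] ('shift cm', array([-0.15, -0.11, -0.52]))
```

Emit:
{"api": "apply_moves", "payload": {"targets": [[-1, 0, -0.1, -0.5, 0, 0, 0], [-1, 0.4, 0, -0.3, 0, 0, 0], [-1, 0, 0, 0.4, 0, 0, 0], [-1, 0, 0, 0.5, 0, 0, 0], [-1, 0.05, 0, 0.5, 0, 0, 0], [-1, 0.05, 0, 0.5, 0, 0, 0], [-1, 0.05, 0, 0.5, 0, 0, 0], [-1, 0.05, 0, 0.3, 0, 0, 0]]}}

```text
time: 12.35
eef_pos: [0.6265, 0.0028, 0.1413]
tcp_rot: [0.28, 0.655, 0.644, 0.279]
wrist_force: [-2.4, 0.1, -11.8]
gripper_width: 0.0
```

```bash
python3 -c "
from h import *
rel()
"
```

```text
t 12.35 p [0.6265 0.0028 0.1413] z [ 0.726 -0.007 -0.688] x [0.015 1.    0.005] q [ 0.4   0.35 -0.63  2.35  2.39  0.44 -0.87] F [ -2.4   0.1 -11.8] tip [0.6323 0.0028 0.1358]
tilt 46.5 perp(mm) 2.7 tip past bar along z 43.8 lat 0.3
```

The pin is up about 24 mm at about 12 N, the tool hasn't slipped, and the arm hasn't swung. Now I'll swing it about the pivot.

Emit:
{"api": "apply_moves", "payload": {"targets": [[-1, -0.02, -0.66, -0.2, 0, 0, -2], [-1, -0.05, -0.66, 0, 0, 0, -2], [-1, -0.07, -0.65, 0, 0, 0, -2], [-1, -0.09, -0.65, 0, 0, 0, -2], [-1, -0.11, -0.65, 0, 0, 0, -2], [-1, -0.14, -0.64, 0, 0, 0, -2], [-1, -0.16, -0.64, 0, 0, 0, -2], [-1, 0, 0, 0, 0, 0, 0]]}}

```text
time: 13.35
eef_pos: [0.6189, -0.0397, 0.1388]
tcp_rot: [0.309, 0.73, 0.559, 0.242]
wrist_force: [-1.6, -0.1, -10.1]
gripper_width: -0.002
```

```bash
cat >> h.py <<'E'
def beam():
    f,d=grab_frame('top');k=get_calibration('top');v,u=np.mgrid[0:480,0:640]
    P=(np.stack([(u-k['cx'])/k['fx']*d,(v-k['cy'])/k['fy']*d,d],-1)-np.array(k['t']))@np.array(k['R'])
    piv=np.array([.4385,.0055]);r=np.linalg.norm(P[...,:2]-piv,axis=-1)
    # dark camera body 222-278 mm from the pivot
    m=(r>.215)&(r<.285)&(P[...,2]>.055)&(P[...,2]<.09)&(f.max(-1)<75)
    n,l,stt,c=cv2.connectedComponentsWithStats(m.astype(np.uint8))
    for i in range(1,n):
        if stt[i,4]>60:
            q=P[l==i];e=q[:,:2].mean(0);e2=(q[:,:2].min(0)+q[:,:2].max(0))/2
            print('cam blob',stt[i,4],e.round(4),'angle world',np.arctan2(*(e-piv)[::-1]).round(3),'mid',e2.round(4))
    return f,P
E
python3 -c "
from h import *
st();f,P=beam()
need(46.5,-.366,(.614,-.062,.139))
f0=np.load('pics/top0.npz')
o=cv2.resize(f[140:360,240:420],(600,600*220//180)[:2] if 0 else (490,600),interpolation=cv2.INTER_CUBIC)
cv2.imwrite('pics/c6.png',o[:,:,::-1])"
```

```text
t 13.35 p [ 0.6189 -0.0397  0.1388] z [ 0.7   -0.181 -0.691] x [0.258 0.966 0.008] q [ 0.27  0.34 -0.55  2.35  2.08  0.56 -0.82] F [ -1.6  -0.1 -10.1] tip [ 0.6245 -0.0412  0.1332]
cam blob 591 [ 0.6773 -0.0508] angle world -0.231 mid [ 0.6805 -0.0493]
t 13.4 p [ 0.6189 -0.0396  0.1387] z [ 0.7   -0.18  -0.691] x [0.257 0.966 0.008] q [ 0.27  0.34 -0.55  2.35  2.08  0.56 -0.82] F [ -0.8   0.5 -10.8] tip [ 0.6245 -0.0411  0.1332]
turn deg [-0.5 -0.1 -6.1] ('shift cm', array([-0.49, -2.24,  0.03]))
```

View pics/c6.png

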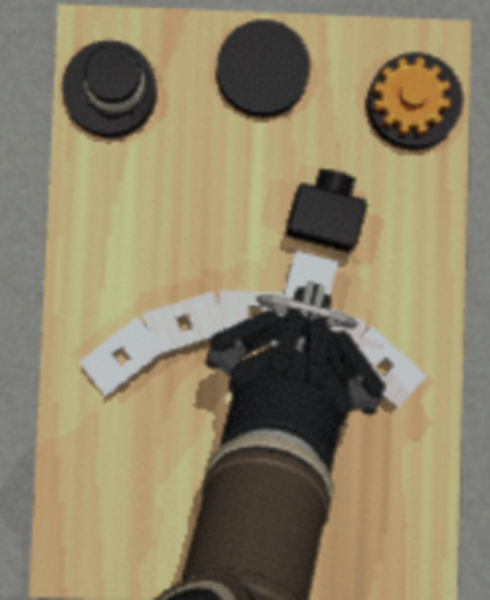

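The arm is following: swung about −0.215 rad with the ring still hooked, and the ring is at about (305,308) in the crop. I'll finish the swing and then measure the angle against the starting picture.

Emit:
{"api": "apply_moves", "payload": {"targets": [[-1, -0.13, -0.57, 0, 0, 0, -1.6], [-1, -0.14, -0.57, 0, 0, 0, -1.6], [-1, -0.14, -0.57, 0, 0, 0, -1.6], [-1, -0.14, -0.57, 0, 0, 0, -1.3], [-1, 0, 0, 0, 0, 0, 0], [-1, 0, 0, 0, 0, 0, 0], [-1, 0, 0, 0, 0, 0, 0], [-1, 0, 0, 0, 0, 0, 0]]}}

```text
time: 14.4
eef_pos: [0.6116, -0.0626, 0.1375]
tcp_rot: [0.321, 0.761, 0.518, 0.224]
wrist_force: [-3.6, 1.3, -10.6]
gripper_width: 0.001
```

```bash
cat > m.py <<'E'
import h
from h import *
z=np.load('pics/top0.npz');g=h.grab_frame;h.grab_frame=lambda c:(z['f'],z['d']);beam();h.grab_frame=g
# gear bearing from orange pixels in the newest picture
f,P=beam();a=f.astype(int);v,u=np.mgrid[0:480,0:640]
m=(a[...,0]>130)&(a[...,0]>a[...,2]*2.5)&(abs(P[...,0]-.77)<.06)&(abs(P[...,1]+.12)<.06)&(P[...,2]>.045)&(P[...,2]<.09)
q=P[m][:,:2];e=(q.min(0)+q.max(0))/2;print('gear',m.sum(),q.mean(0).round(4),'angle',np.arctan2(*(q.mean(0)-[.4385,.0055])[::-1]).round(3))
s,R=st();print('tcp angle',np.arctan2(s['eef_pos'][1]-.0055,s['eef_pos'][0]-.4385).round(3))
E
python3 m.py
```

```text
cam blob 594 [0.6842 0.0025] angle world -0.012 mid [0.6889 0.0026]
cam blob 592 [ 0.668  -0.0813] angle world -0.362 mid [ 0.6699 -0.0803]
gear 446 [ 0.7745 -0.1181] angle -0.352
t 14.45 p [ 0.6116 -0.0626  0.1375] z [ 0.673 -0.256 -0.693] x [0.363 0.932 0.009] q [ 0.24  0.34 -0.53  2.34  1.96  0.61 -0.81] F [-3.1  1.5 -9.2] tip [ 0.617  -0.0646  0.1319]
tcp angle -0.375
```

The swing measures −0.350 rad, right on the hole. Now I'll lower straight down.

Emit:
{"api": "apply_moves", "payload": {"targets": [[-1, 0, 0, -0.37, 0, 0, 0], [-1, 0, 0, -0.37, 0, 0, 0], [-1, 0, 0, -0.37, 0, 0, 0], [-1, 0, 0, -0.37, 0, 0, 0], [-1, 0, 0, -0.37, 0, 0, 0], [-1, 0, 0, -0.37, 0, 0, 0], [-1, 0, 0, -0.37, 0, 0, 0], [-1, 0, 0, -0.2, 0, 0, 0]]}}

```text
time: 15.45
eef_pos: [0.6157, -0.0629, 0.1126]
tcp_rot: [0.325, 0.759, 0.516, 0.227]
wrist_force: [-7.3, 1.9, -1.0]
gripper_width: -0.001
```

```bash
python3 m.py; python3 -c "
from h import *
rel((.5881,-.0518,.164),-.366)
f,d=grab_frame('side');f,P,q=ring('side');t,P2,q2=ring('top')
k=get_calibration('side')
for z in(.167,.179): 
    X=np.array(k['R'])@[.5881,-.0518,z]+np.array(k['t']);print('ring top at z',z,'px',(k['fx']*X[0]/X[2]+k['cx']).round(1),(k['fy']*X[1]/X[2]+k['cy']).round(1))
a=cv2.resize(f[170:260,280:400],(640,480),interpolation=cv2.INTER_CUBIC);b=cv2.resize(t[230:290,340:380],(160,240));o=np.zeros((480,800,3),np.uint8);o[:,:640]=a;o[:240,640:]=b
cv2.imwrite('pics/c7.png',o[:,:,::-1])"
```

```text
cam blob 594 [0.6842 0.0025] angle world -0.012 mid [0.6889 0.0026]
cam blob 588 [ 0.6679 -0.0815] angle world -0.362 mid [ 0.6697 -0.0801]
gear 443 [ 0.7745 -0.1181] angle -0.353
t 15.5 p [ 0.6157 -0.0629  0.1124] z [ 0.681 -0.259 -0.685] x [0.364 0.932 0.01 ] q [ 0.25  0.42 -0.54  2.35  2.07  0.69 -0.91] F [-3.   1.3 -4.5] tip [ 0.6211 -0.0649  0.1069]
tcp angle -0.368
t 15.5 p [ 0.6157 -0.0629  0.1124] z [ 0.681 -0.259 -0.685] x [0.364 0.932 0.01 ] q [ 0.25  0.42 -0.54  2.35  2.07  0.69 -0.91] F [-3.   1.3 -4.5] tip [ 0.6211 -0.0649  0.1069]
tilt 46.7 perp(mm) -17.2 tip past bar along z 65.0 lat -0.5
side bright hi pts 78 zpct [0.1583 0.1813 0.187 ]
top bright hi pts 146 zpct [0.1554 0.1667 0.1685]
ring top at z 0.167 px 341.3 197.3
ring top at z 0.179 px 341.5 192.8
```

View pics/c7.png

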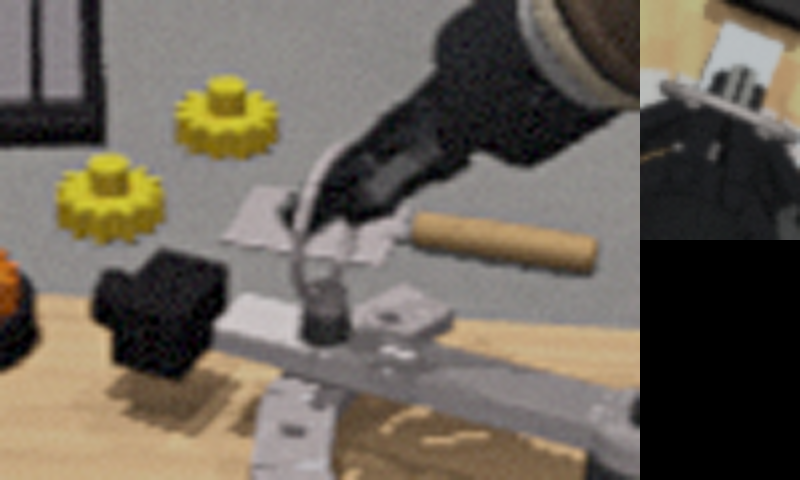

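The pin is home: the ring's top is at row 197 in the side view, which matches z = 0.167. I'll free the fingers downward and withdraw along the tool axis.

Emit:
{"api": "apply_moves", "payload": {"targets": [[-1, -0.2, 0.08, -0.25, 0, 0, 0], [-1, -0.3, 0.11, 0.25, 0, 0, 0], [-1, -0.5, 0.19, 0.5, 0, 0, 0], [-1, -0.55, 0.21, 0.55, 0, 0, 0], [-1, -0.55, 0.21, 0.55, 0, 0, 0], [-1, -0.55, 0.21, 0.55, 0, 0, 0], [-1, -0.55, 0.21, 0.55, 0, 0, 0], [-1, -0.55, 0.21, 0.55, 0, 0, 0]]}}

```text
time: 16.65
eef_pos: [0.5795, -0.0488, 0.1515]
tcp_rot: [0.329, 0.758, 0.514, 0.23]
wrist_force: [0.2, -0.5, -0.6]
gripper_width: 0.004
```

```bash
python3 -c "
from h import *
rel((.5881,-.0518,.164),-.366)"
```

```text
t 16.65 p [ 0.5795 -0.0488  0.1515] z [ 0.687 -0.262 -0.678] x [0.366 0.931 0.011] q [ 0.22  0.28 -0.57  2.41  1.93  0.65 -0.85] F [ 0.2 -0.5 -0.6] tip [ 0.585  -0.0509  0.1461]
tilt 47.3 perp(mm) -15.3 tip past bar along z 9.8 lat -0.3
```

Emit:
{"api": "apply_moves", "payload": {"targets": [[-1, -0.7, 0.26, 0.7, 0, 0, 0], [-1, -0.8, 0.3, 0.8, 0, 0, 0], [-1, -0.8, 0.3, 1.0, 0, 0, 0], [-1, -0.8, 0.3, 1.5, 0, 0, 0], [-1, -0.8, 0.3, 1.5, 0, 0, 0], [-1, 0, 0, 2, 0, 0, 0], [-1, 0, 0, 1, 0, 0, 0], [-1, 0, 0, 0, 0, 0, 0]]}}

```text
time: 17.65
eef_pos: [0.5366, -0.0319, 0.2421]
tcp_rot: [0.329, 0.757, 0.514, 0.232]
wrist_force: [-0.3, -0.1, -0.2]
gripper_width: -0.0
```

```bash
python3 m.py; python3 -c "
from h import *
f,d=grab_frame('side');g,_=grab_frame('top');t,P2,q2=ring('top');print(q2[:,2].max())
a=cv2.resize(f[170:320,220:420],(640,480),interpolation=cv2.INTER_CUBIC);b=cv2.resize(g[150:300,340:415],(160,320));o=np.zeros((480,800,3),np.uint8);o[:,:640]=a;o[:320,640:]=b
cv2.imwrite('pics/c8.png',o[:,:,::-1])"
```

```text
cam blob 594 [0.6842 0.0025] angle world -0.012 mid [0.6889 0.0026]
cam blob 595 [ 0.668  -0.0814] angle world -0.362 mid [ 0.6698 -0.0801]
gear 441 [ 0.7745 -0.118 ] angle -0.352
t 17.7 p [ 0.5364 -0.032   0.2415] z [ 0.689 -0.26  -0.677] x [0.363 0.932 0.012] q [ 0.22 -0.02 -0.58  2.4   1.43  0.51 -0.4 ] F [ 0.7  0.7 -0.3] tip [ 0.5419 -0.034   0.2361]
tcp angle -0.365
top bright hi pts 102 zpct [0.1607 0.1657 0.1683]
0.16875491429187947
```

View pics/c8.png

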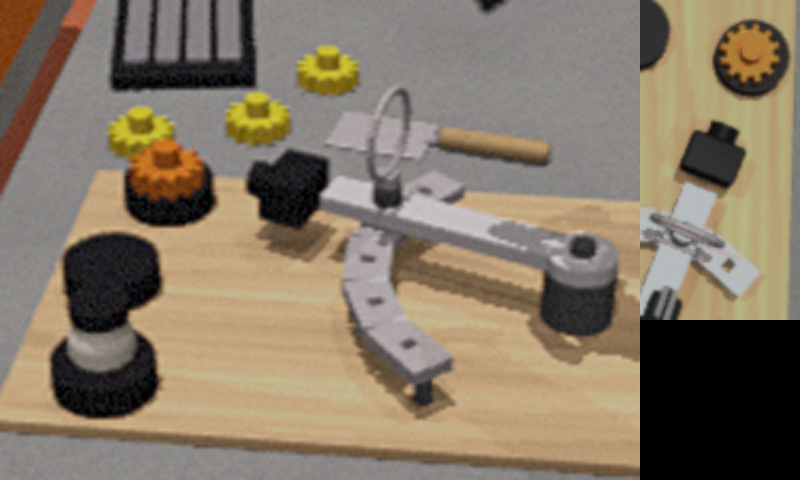

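The pin is home with its collar down on the arm. The camera points at the gear to within about 4 mm, the gear hasn't moved, and the robot is clear. I'll hand in.

```bash
python3 -c "
from workcell import *
print(close_job())"
```

```text
the job is handed in; nothing more can be done
None
```

I hooked the closed fingertips under the pull ring from the pivot side and lifted the pin about 24 mm. I then swung the arm one hole to the right, to the orange gear, let the pin spring home there and withdrew. The job was handed in at about 18 s of the 42 s limit; it reports no verdict.

**Last checks:**
- **Swing:** −0.350 rad by the top view.
- **Pin:** the ring's top is at z ≈ 0.168 m, against 0.167 m expected when fully home.
- **Line of sight:** the gear is about 4 mm to one side of it, where 22 mm is allowed.
- **Gear:** its position did not change between the pictures taken after the swing. I did not compare its final position by number with the one at the start.
- **Jar, spool and scraper:** nothing suggests they moved. The jar and scraper look in place in the last picture; I did not measure them or check the spool again.
- **Forces:** wrist force was about zero after withdrawal, and the highest reading during the job was about 12 N.

**What failed or disagreed:**
- **Camera-side approach:** abandoned because joint 6 reached its limit.
- **First lift:** reached only about 9 mm because the fingers slipped. I let the pin down, tilted from 37° to 46°, went deeper and lifted again.
- **Fingertip position:** the images put the tips about 17–20 mm behind the reported TCP, where the text says 8 mm ahead of it. I went by the images.

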